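# Slide the bento box between the snack jars

### The job

Push the closed bento box along the counter and through the narrow gap between the two snack jars until the whole box is past both jars, and leave it there lying straight in line with the gap, not touching the round bamboo tray beyond. Only push it: it must stay flat on the counter, never lifted or tipped. Do not bump the jars with the robot, and leave the tray, bowl and sippy cup where they are.

Things in the scene. Friction and masses are not known exactly. Their poses are not given: they have to be found in the camera images.
- bento: Loose closed teal plastic bento box with a flat lid, an upright block 90 mm wide (its x) by 140 mm long (its y) by 45 mm high, vertical corners rounded to 12 mm radius, 0.2 to 0.4 kg. Origin at the centre of its underside; z up. It starts on the counter on the robot's right-hand (-y) side of the jars, to either side of the line of the gap and up to 0.35 rad askew to it.
- jars: Two squat stoneware snack jars with bamboo lids, fixed to the counter, together one unit; each 80 mm in diameter, 58 mm high, with a lid knob (20 mm across) up to 65 mm. Origin on the counter, mid-gap; jar axes at x = -88.5 and +88.5 mm, gap 97 mm. The box goes through along this body's +y (robot's left, within 0.25 rad), its long side along that y.
- tray: Round bamboo tray, 220 mm in diameter, 20 mm high rim, loose, on the far side of the gap. Origin at the centre of its underside, about 350 to 375 mm beyond the origin of the jars along their +y. To be left alone.
- bowl: Small white porcelain bowl, 96 mm in diameter and 45 mm high, standing on the tray. Origin at the centre of its underside. To be left alone.
- cup: Steel sippy cup with a grey lid, 68 mm in diameter and 128 mm high, standing loose on the counter beyond the jars, on the side away from the robot. Origin at the centre of its underside. To be left alone.
Things that resemble listed ones, but are neither listed nor needed, are in the scene too. Of the things that look like the bento, the middle-sized one is meant.

How it is judged:
On the way:
1. the box is in the gap between the jars, flat on the counter (y of bento in the frame of jars between -0.05 and 0.05 m and x of bento in the frame of jars between -0.015 and 0.015 m and height (world z) of bento below 0.006 m), for 0.1 s.
At the end, for the whole second after the job is handed in: The box rests flat on the counter with its centre 105 to 220 mm beyond the middle of the gap (its near end past both jars), within 35 mm of the gap's centre line and within 0.25 rad of its direction, not touching the tray (y of bento in the frame of jars between 0.105 and 0.22 m and x of bento in the frame of jars between -0.035 and 0.035 m and angle between the y axis of bento and the y axis of jars, either way round below 0.25 rad and height (world z) of bento below 0.004 m and angle between bento's own z axis and vertical below 0.05 rad and linear speed of bento below 0.01 m/s and contact force between bento and tray below 0.1 N).
It fails at once if the bento box is lifted more than 10 mm or tipped more than 0.2 rad (height (world z) of bento above 0.01 m or angle between bento's own z axis and vertical above 0.2 rad).
It fails at once if the robot bumps a jar with more than 8 N (contact force between any of the fingers, the arm and jars above 8 N).
It fails at once if the bento box touches the tray (contact force between bento and tray above 0.5 N).
It fails at once if the tray, bowl or cup is moved more than 10 mm (distance of any of tray, bowl, cup from where it was at the start of the episode above 0.01 m).
It fails at once if the cup is tipped (angle between cup's own z axis and vertical above 0.25 rad).
It also fails if it takes over 64 s, if anything falls off the work surface, if the arm or the gripper's body presses on something with over 40 N, if the wrist force passes 120 N, or if a joint passes its speed limit or range.

### The arm

A 6-joint arm with a two-finger parallel gripper is mounted at the origin on the work surface. World frame = base frame: x ahead of the robot, y to its left, z up, the work surface at z = 0. Lengths are in m, angles in rad, forces in N, time in s.
With the tool pointing down it reaches from about 0.35 to 0.85 m from the base axis. Payload 8.1 kg.
Tool frame: the origin (TCP) lies midway between the tips of the shut fingers; the grasp point (between the pads) lies 19 mm behind it; z points along the fingers, y is the line along which they close (so a half turn about z gives the same grasp; the last joint's range is limited). The gripper opens to 85 mm and grips with 20 to 120 N. Pads are 22 mm wide; open, the fingers measure 114 mm over their backs; the gripper's body (76 mm by 85 mm) begins 54 mm behind the grasp point. The pads swing forward as they close: fully open they stand 13 mm farther back than shut.
Start: joints at [-1.385, 0.13, 1.488, -0, 1.523, -0.085], TCP at [0.161, -0.578, 0.211] pointing down, gripper open.
Joint ranges: [-2.96, 2.96], [-0.89, 2.26], [0.02, 2.5], [-1.34, 4.48], [0, 2.73], [-2.66, 2.66]. Speed limits (rad/s): [2.39, 2.39, 2.79, 3.14, 3.14, 3.14].

### API

Orientations are given as a rotation vector (axis times angle).
In Python, from bench import r, camera gives the robot as it stands.
- The arm moves only by the tool arm_command, never from a script. Its argument "increments" is one flat list of numbers, 4 for each row, row after row: the shift along the tool's x, y, z in m, then the turn about the tool's z in degrees. A call has 1 to 20 rows; each row is the pose to reach, as a shift and turn from the pose commanded when the call began, along the tool's axes at that moment; what a row does not reach only later rows make up. A row lasts 1/10 s, in which the tool goes at most 50 mm and 8.59 degrees, less where a joint would pass 70% of its speed; a pose out of reach is approached as far as the arm can. A call with a gripper value outside its range is refused whole. "gripper" is the closure in counts, from 0 (fully open) to 255 (shut), set as the call begins (left out, the last holds). The fingers move at their own pace and stop on an object; the grip force is fixed at half the most. Time passes only in rows, so rows that repeat a pose let the fingers close. It gives the time, the measured TCP pose, the force, the opening and the grip force at its end, in the units of the state.
- r.sense(): the state, without advancing time (a new reading comes with each control period).
- camera(name): name is "scene" or "top"; returns a dict with "pixels" (420x560x3 uint8, red, green, blue), "intrinsics" (3x3 intrinsics, pixels), "camera_from_world" (4x4, takes a point from world to camera coordinates). Camera axes: x right, y down, z forward; pixel columns grow to the right and rows downward; lengths in m; the calibration is good to about 2 mm. A picture is of the moment at which its call begins. There is no depth.
- r.close_job(): hands the job in; it is judged then, once.
The state is a dict: "time_s": time; "joint_positions": joint angles; "dq": joint speeds; "effort": joint torques, N m; "tool_pos": TCP position; "tool_rot": TCP orientation; "force": force on the tool from outside, world axes, zero at the start; "moment": the same for the moment, N m; "width": opening from 0.0 (shut) to 1.0 (fully open); "gripper_force": force on a finger pad.
Only numpy, scipy, OpenCV 4.12 (cv2) and the standard library are available. Lean on these libraries where they do the work, as an engineer would, in place of code of your own. Each camera call takes 0.05 s, during which the arm holds its last target. There are 200 camera calls.

## Working session

There is one attempt and no reset: what is moved stays moved. The work goes in short steps, Python scripts to look and compute and a tool call to move; the robot and the scene stay as the last step left them, time stands still between calls to the robot, and variables do not carry over. Pictures are saved under pics/ and viewed, at most 13 in all, crops included, and the job is handed in when it is done.

Besides the shell and the picture viewer there is one more tool, called after "Emit:" as a command line: name --argument value ..., lists and objects as JSON in quotes. arm_command: Moves the arm, as the interface text tells. Its arguments: {"type":"object","properties":{"increments":{"type":"array","items":{"type":"number"}},"gripper":{"type":"number"}},"required":["increments"]}

```bash
mkdir -p pics; ls
python3 - <<'E'
from bench import r,camera
import cv2,numpy as np
for n in("scene","top"):
    c=camera(n); cv2.imwrite(f"pics/{n}0.png",c["pixels"][:,:,::-1]); np.savez(f"pics/{n}0.npz",**c)
    print(n,c["intrinsics"].round(1).tolist(),c["camera_from_world"].round(3).tolist())
s=r.sense();print(s["tool_pos"],s["tool_rot"],s["time_s"])
E
```

```text
pics
scene [[425.3, 0.0, 277.5], [0.0, 425.3, 213.0], [0.0, 0.0, 1.0]] [[-0.554, 0.833, 0.008, 0.282], [0.7, 0.47, -0.538, -0.351], [-0.452, -0.292, -0.843, 1.455], [0.0, 0.0, 0.0, 1.0]]
top [[380.2, 0.0, 281.9], [0.0, 380.2, 210.7], [0.0, 0.0, 1.0]] [[0.013, -1.0, 0.007, 0.009], [-0.996, -0.013, -0.089, 0.506], [0.089, -0.006, -0.996, 1.083], [0.0, 0.0, 0.0, 1.0]]
[ 0.1604321  -0.57760788  0.21023392] [-3.11118024e+00 -4.23818904e-01  7.23680676e-05] 0.1
```

View pics/top0.png

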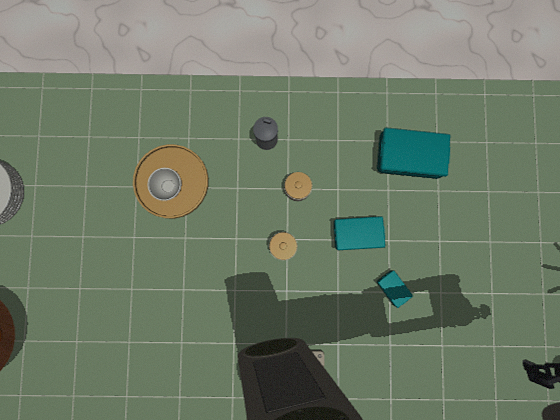

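View pics/scene0.png

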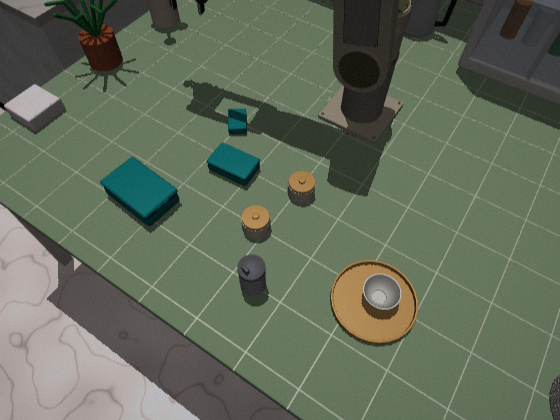

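The top view shows three teal boxes: large (414,153), middle (360,233) and small (394,288). By the description I choose the middle one. The jar lids are at (298,186) and (283,246), the tray at (171,181) and the cup at (265,132). The next step is to measure these and check the choice in a crop.

```bash
cat > h.py <<'E'
import cv2,numpy as np
def ray(c,uv,z):
    M=c["camera_from_world"];R,t=M[:3,:3],M[:3,3]
    o=-R.T@t; d=R.T@np.linalg.solve(c["intrinsics"],np.array([uv[0],uv[1],1.]))
    return (o+d*(z-o[2])/d[2])[:2]
def contours(m,amin=60):
    m=cv2.morphologyEx(m,cv2.MORPH_OPEN,np.ones((3,3),np.uint8))
    return [k for k in cv2.findContours(m,cv2.RETR_EXTERNAL,cv2.CHAIN_APPROX_NONE)[0] if cv2.contourArea(k)>amin]
def hsv(c): return cv2.cvtColor(np.ascontiguousarray(c["pixels"]),cv2.COLOR_RGB2HSV)
def rect(c,k,z):
    p=np.array([ray(c,q[0],z) for q in k],np.float32)
    (cx,cy),(w,h),a=cv2.minAreaRect(p)
    if w>h: w,h,a=h,w,a+90   # h long; its direction = a+90
    a=(a+90)%180
    return np.array([cx,cy]),w,h,a   # a: long axis direction deg from +x
def teal(c): return cv2.inRange(hsv(c),(80,120,95),(100,255,255))  # lit lid
E
python3 - <<'E'
from h import *
c=dict(np.load("pics/top0.npz"));H=hsv(c)
for p in[(360,233),(360,250),(337,240),(414,153),(384,160),(298,180),(171,150)]: print(p,H[p[1],p[0]])
for k in contours(cv2.inRange(H,(80,120,60),(100,255,255))): print("teal",cv2.boundingRect(k),*rect(c,k,.045))
for k in contours(cv2.inRange(H,(8,90,110),(28,255,255))):
    (u,v),rad=cv2.minEnclosingCircle(k); e=cv2.fitEllipse(k)
    print("wood",e[0],e[1],ray(c,e[0],.058),ray(c,e[0],.02))
cv2.imwrite("pics/crop.png",cv2.resize(c["pixels"][120:320,240:460,::-1],None,fx=3,fy=3,interpolation=cv2.INTER_CUBIC)[:600])
E
```

```text
(360, 233) [ 90 178 129]
(360, 250) [ 48  51 125]
(337, 240) [ 90 179 121]
(414, 153) [ 89 217 114]
(384, 160) [ 89 214 118]
(298, 180) [ 18 120 166]
(171, 150) [ 19 127 153]
teal (379, 271, 31, 36) [ 0.28804696 -0.3037256 ] 0.05669848993420601 0.09121349453926086 36.655609130859375
teal (334, 217, 51, 33) [ 0.44324684 -0.20432535] 0.08800014853477478 0.14243829250335693 94.26512050628662
teal (381, 128, 69, 48) [ 0.68136328 -0.36708844] 0.12770166993141174 0.1992262601852417 86.16712951660156
wood (282.5906677246094, 245.59722900390625) (25.73407554626465, 26.259408950805664) [0.40455194 0.01295686] [0.40445552 0.01260647]
wood (297.8255615234375, 184.84385681152344) (25.621091842651367, 25.91094970703125) [ 0.57647969 -0.0280784 ] [ 0.58251246 -0.02989169]
wood (171.6881103515625, 181.75738525390625) (68.45651245117188, 71.08270263671875) [0.58039856 0.3288273 ] [0.58657105 0.33973763]
```

View pics/crop.png

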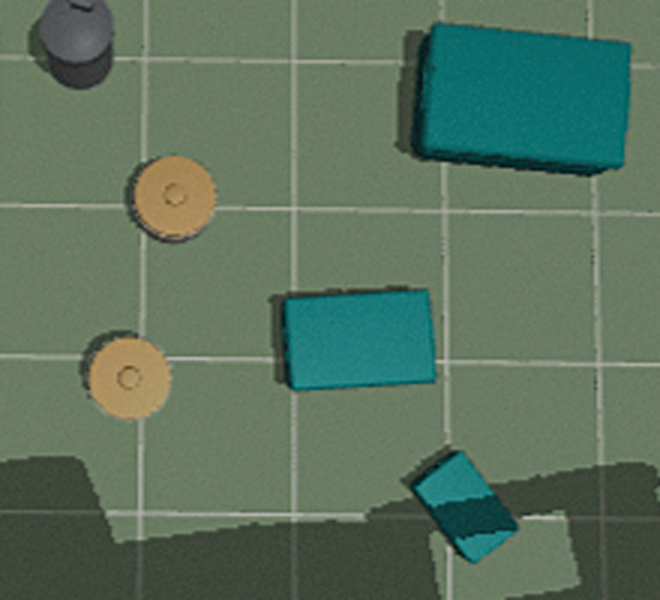

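The middle box measures 88×142 mm, so it is the right one. The jar axes are 177 mm apart, which matches the given spacing. Mid-gap is at (0.4905, -0.0076) and the gap runs at 76.5°. The box lies on the gap line but about 17.7° askew. I'll go above a point behind its rear end, at gap yaw, with the fingers partly closed.

Emit:
arm_command --increments '[0.04, -0.022, 0.01, -8, 0.08, -0.045, 0.02, -16, 0.12, -0.067, 0.03, -24, 0.16, -0.09, 0.04, -32, 0.2, -0.112, 0.05, -40, 0.24, -0.134, 0.06, -48, 0.28, -0.156, 0.06, -55, 0.305, -0.17, 0.06, -59, 0.32, -0.1785, 0.06, -61, 0.32, -0.1785, 0.06, -61, 0.32, -0.1785, 0.06, -61, 0.32, -0.1785, 0.06, -61]' --gripper 160

```text
time_s: 1.3
tool_pos: [0.4204, -0.3211, 0.151]
tool_rot: [-2.468, -1.943, 0.001]
force: [-0.3, -0.3, -0.1]
width: 0.375
gripper_force: 0.0
```

```bash
cat > look.py <<'E'
import sys
from bench import r,camera
from h import *
O=np.array([.4905,-.0076]);A=np.radians(76.55);Y=np.array([np.cos(A),np.sin(A)]);X=np.array([Y[1],-Y[0]])
def J(p): p=np.asarray(p)[:2]-O; return (1000*np.array([p@X,p@Y])).round(1)
c=camera("top")
for k in contours(cv2.inRange(hsv(c),(80,120,60),(100,255,255))):
    p,w,h,a=rect(c,k,.045)
    print("teal mm x,y",J(p),"w,h",round(w*1e3),round(h*1e3),"skew",round(a-76.55,1))
s=r.sense();u=s["tool_rot"];t=s["tool_pos"]
print("tool",J(t),"z",t[2].round(4),"yaw-gap",round(np.degrees(2*np.arctan2(u[1],u[0]))%360-76.55,2),"tilt",u,"F",s["force"].round(1),"width",s["width"],"t",s["time_s"],s["joint_positions"].round(2))
if len(sys.argv)>1: 
    if len(sys.argv)>2: c=camera("scene")
    cv2.imwrite(f"pics/{sys.argv[1]}.png",c["pixels"][:,:,::-1])
E
python3 look.py p1
```

```text
teal mm x,y [-113.9 -317. ] w,h 47 62 skew 58.1
teal mm x,y [  -1.3 -203.2] w,h 86 141 skew 17.4
teal mm x,y [ 267.6 -305.5] w,h 128 200 skew 8.5
tool [   4.7 -321.4] z 0.1511 yaw-gap -0.14 tilt [-2.46853092e+00 -1.94287438e+00  5.07102801e-04] F [-0.6 -0.3 -0.4] width 0.3722155898775771 t 1.35 [-0.75 -0.02  1.76 -0.    1.41 -0.51]
```

View pics/p1.png

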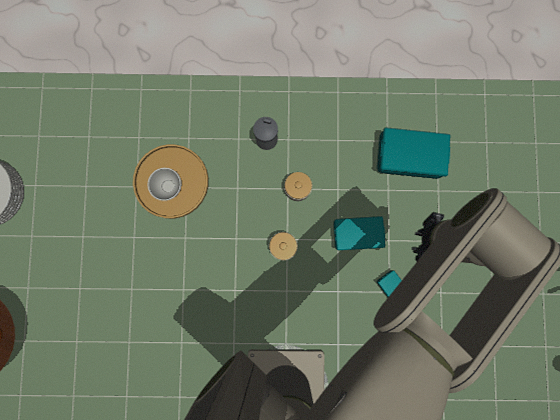

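The picture shows the gripper at (430,237), just behind the box at (360,233) and clear of the small teal block at (390,285). Next I lower it and push the trailing corner, which should turn the box straight.

Emit:
arm_command --increments '[0, 0, 0.03, 0, 0, 0, 0.06, 0, 0, 0, 0.09, 0, 0, 0, 0.115, 0, 0, 0, 0.13, 0, 0, 0, 0.14, 0, 0, 0, 0.14, 0, 0.01, 0, 0.14, 0, 0.02, 0, 0.14, 0, 0.025, 0, 0.14, 0, 0.03, 0, 0.14, 0, 0.034, 0, 0.14, 0, 0.038, 0, 0.14, 0, 0.042, 0, 0.14, 0, 0.046, 0, 0.14, 0, 0.05, 0, 0.14, 0, 0.05, 0, 0.14, 0]'

```text
time_s: 3.05
tool_pos: [0.4332, -0.2721, 0.0117]
tool_rot: [2.466, 1.945, 0.0]
force: [-0.1, -2.2, 1.6]
width: 0.377
gripper_force: 1.4
```

```bash
python3 look.py p2
```

```text
teal mm x,y [-120.5 -348.2] w,h 53 80 skew -21.7
teal mm x,y [   3.5 -183.2] w,h 85 137 skew 14.2
teal mm x,y [ 267.6 -305.4] w,h 128 200 skew 8.5
tool [   5.7 -270.5] z 0.0115 yaw-gap -0.03 tilt [2.46613569e+00 1.94501418e+00 3.69359552e-04] F [-0.3 -3.   2.1] width 0.3711887241287263 t 3.1 [-0.66  0.09  1.92  0.    1.13 -0.43]
```

View pics/p2.png

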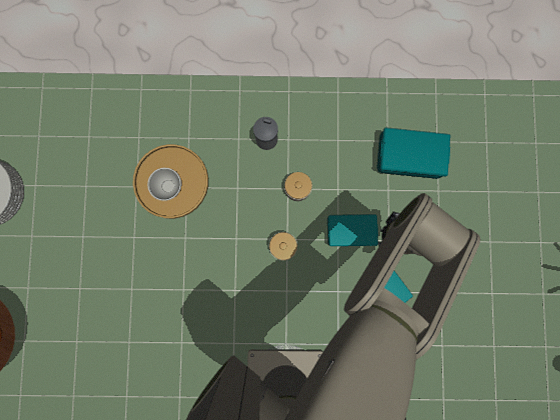

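The box, now at (353,230), moved forward about 20 mm but turned only about 3°. I'll go round to its rear right side and push the rear end towards -x, where the lever is larger.

Emit:
arm_command --increments '[-0.03, 0, 0, 0, -0.03, 0.035, 0, 0, -0.03, 0.07, 0, 0, -0.03, 0.105, 0, 0, -0.01, 0.105, 0, 0, 0.02, 0.105, 0, 0, 0.048, 0.105, 0, 0, 0.048, 0.105, 0, 0, 0.048, 0.095, 0, 0, 0.048, 0.088, 0, 0, 0.048, 0.084, 0, 0, 0.048, 0.08, 0, 0, 0.048, 0.077, 0, 0, 0.048, 0.074, 0, 0, 0.048, 0.071, 0, 0, 0.048, 0.071, 0, 0]'

```text
time_s: 4.7
tool_pos: [0.5128, -0.2418, 0.0113]
tool_rot: [-2.467, -1.945, -0.0]
force: [0.7, -1.0, -0.3]
width: 0.373
gripper_force: 0.3
```

```bash
python3 look.py p3
```

```text
teal mm x,y [ -12.5 -154. ] w,h 87 92 skew 7.5
teal mm x,y [ 269.2 -305.1] w,h 124 200 skew 8.1
tool [  76.2 -222.5] z 0.0113 yaw-gap -0.04 tilt [-2.46676197e+00 -1.94505532e+00  1.41247375e-05] F [-0.3 -0.5  0.4] width 0.37094312958929615 t 4.75 [-0.53  0.23  1.76  0.    1.15 -0.3 ]
```

View pics/p3.png

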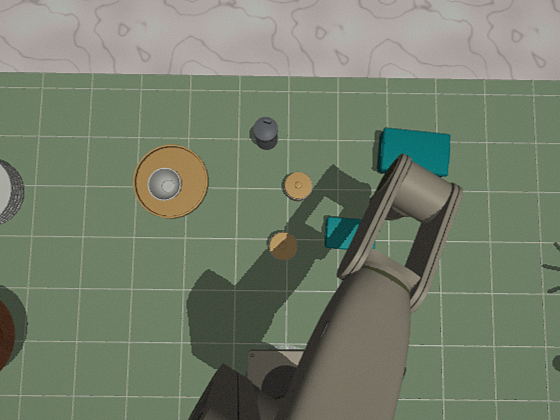

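The arm hides the box's rear in this view, with the lid's front part at (345,233). I'll withdraw behind the box, which is also where the next push starts.

Emit:
arm_command --increments '[0, 0.02, 0, 0, -0.04, 0.03, 0, 0, -0.08, 0.03, 0, 0, -0.1, 0, 0, 0, -0.1, -0.04, 0, 0, -0.1, -0.071, 0, 0, -0.1, -0.071, 0, 0, -0.1, -0.071, 0, 0]'

```text
time_s: 5.55
tool_pos: [0.4202, -0.3223, 0.0111]
tool_rot: [-2.467, -1.944, -0.0]
force: [0.1, -0.9, -0.4]
width: 0.373
gripper_force: 0.0
```

```bash
python3 look.py p4
```

```text
teal mm x,y [  -8.9 -178.8] w,h 88 140 skew 9.2
teal mm x,y [ 267.6 -305.4] w,h 128 200 skew 8.5
tool [   6.  -322.6] z 0.0116 yaw-gap -0.05 tilt [2.46638015e+00 1.94437977e+00 6.46186164e-04] F [-0.  -0.4  0.9] width 0.37161612210743916 t 5.6 [-0.75  0.14  1.86  0.    1.14 -0.52]
```

View pics/p4.png

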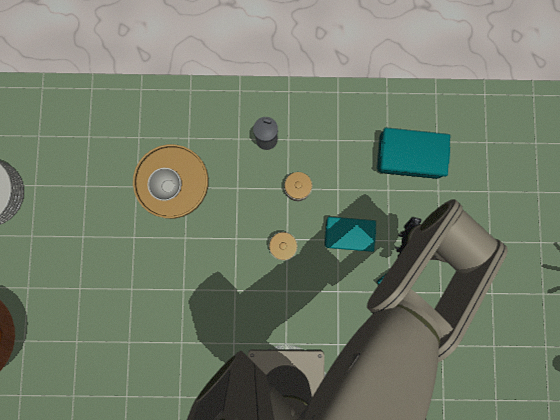

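The box is now at (-9, -179) mm in the jar frame, 9.2° askew. Pushing its front left side towards +x corrects both errors at once. I'll shut the fingers, fly over the box and come down on its left side.

Emit:
arm_command --increments '[0, 0, -0.04, 0, 0, 0, -0.08, 0, 0, 0, -0.1, 0, 0.045, -0.02, -0.1, 0, 0.09, -0.045, -0.1, 0, 0.135, -0.07, -0.1, 0, 0.17, -0.095, -0.1, 0, 0.186, -0.1, -0.1, 0, 0.186, -0.1, -0.1, 0, 0.186, -0.1, -0.1, 0, 0.186, -0.1, -0.06, 0, 0.186, -0.1, -0.025, 0, 0.186, -0.1, -0.005, 0, 0.186, -0.1, 0, 0, 0.186, -0.1, 0, 0]' --gripper 255

```text
time_s: 7.1
tool_pos: [0.3666, -0.1189, 0.0109]
tool_rot: [-2.467, -1.943, 0.001]
force: [0.7, -0.0, 0.9]
width: 0.0
gripper_force: 0.0
```

Emit:
arm_command --increments '[0, 0.01, 0, 0, 0, 0.016, 0, 0, 0, 0.02, 0, 0, 0, 0.023, 0, 0, 0, 0.026, 0, 0, 0, 0.029, 0, 0, 0, 0.032, 0, 0, 0, 0.032, 0, 0]'

```text
time_s: 7.9
tool_pos: [0.3983, -0.1258, 0.0112]
tool_rot: [2.467, 1.945, 0.0]
force: [-1.4, 0.3, -0.3]
width: -0.001
gripper_force: 0.2
```

```bash
python3 look.py p5
```

```text
teal mm x,y [-133.  -341.1] w,h 57 76 skew -39.6
teal mm x,y [  26.9 -202.8] w,h 35 89 skew 4.3
teal mm x,y [ 268.9 -305.3] w,h 127 199 skew 9.4
tool [ -62.2 -136.5] z 0.0112 yaw-gap -0.03 tilt [2.46634439e+00 1.94511762e+00 3.35770867e-04] F [-0.8  0.9  0.4] width -7.745588934347612e-06 t 7.95 [-0.43 -0.17  2.17 -0.    1.14 -0.19]
```

View pics/p5.png

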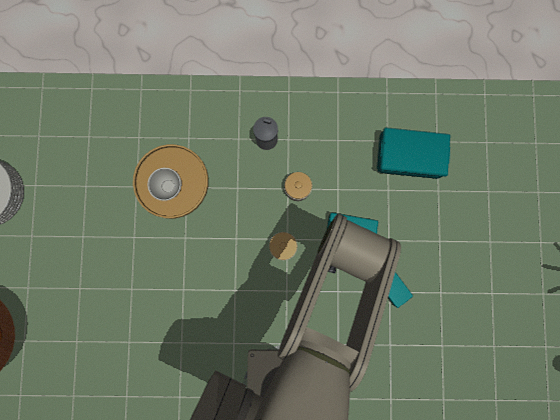

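The arm covers the box's near side; the part still visible, at about (353,221), suggests about 4° of skew left. I'll retreat behind the box, set the finger opening again and measure by the numbers.

Emit:
arm_command --increments '[0, -0.02, 0, 0, 0, -0.03, -0.04, 0, 0, -0.03, -0.08, 0, 0, -0.03, -0.1, 0, -0.045, 0, -0.1, 0, -0.09, 0.03, -0.1, 0, -0.135, 0.055, -0.1, 0, -0.175, 0.062, -0.1, 0, -0.186, 0.062, -0.1, 0, -0.186, 0.062, -0.1, 0, -0.186, 0.062, -0.06, 0, -0.186, 0.062, -0.02, 0, -0.186, 0.062, 0, 0, -0.186, 0.062, 0, 0]' --gripper 160

```text
time_s: 9.35
tool_pos: [0.4124, -0.3171, 0.0076]
tool_rot: [-2.46, -1.942, 0.001]
force: [0.2, 0.7, -1.0]
width: 0.373
gripper_force: 0.0
```

```bash
python3 look.py p6
```

```text
teal mm x,y [  -1.8 -179.8] w,h 89 142 skew 3.4
teal mm x,y [ 267.4 -305.5] w,h 128 200 skew 8.5
tool [  -2.2 -320.3] z 0.01 yaw-gap 0.03 tilt [-2.46298507e+00 -1.94436005e+00  3.95585669e-04] F [ 0.5 -0.5 -0.4] width 0.3700429550884663 t 9.4 [-0.75  0.12  1.88  0.    1.14 -0.52]
```

The box is now at (-1.8, -179.8) mm and 3.4° askew. A flush two-finger push should take out the rest.

Emit:
arm_command --increments '[0.02, 0.002, 0, 0, 0.04, 0.002, 0, 0, 0.05, 0.002, 0, 0, 0.055, 0.002, 0, 0, 0.06, 0.002, 0, 0, 0.064, 0.002, 0, 0, 0.068, 0.002, 0, 0, 0.072, 0.002, 0, 0, 0.076, 0.002, 0, 0, 0.08, 0.002, 0, 0, 0.084, 0.002, 0, 0, 0.087, 0.002, 0, 0, 0.087, 0.002, 0, 0]'

```text
time_s: 10.7
tool_pos: [0.4373, -0.2363, 0.0111]
tool_rot: [-2.466, -1.945, -0.001]
force: [0.6, -1.8, 0.5]
width: 0.377
gripper_force: 0.9
```

```bash
python3 look.py p7
```

```text
teal mm x,y [-125.7 -332.3] w,h 57 85 skew -39.4
teal mm x,y [   1.7 -153.9] w,h 88 137 skew 0.1
teal mm x,y [ 267.5 -305.4] w,h 128 200 skew 8.5
tool [   1.2 -234.8] z 0.0109 yaw-gap -0.02 tilt [-2.46609452e+00 -1.94503970e+00 -8.59241518e-04] F [ 0.9 -1.2  1. ] width 0.3693246438965896 t 10.75 [-0.6   0.05  1.96  0.    1.13 -0.36]
```

View pics/p7.png

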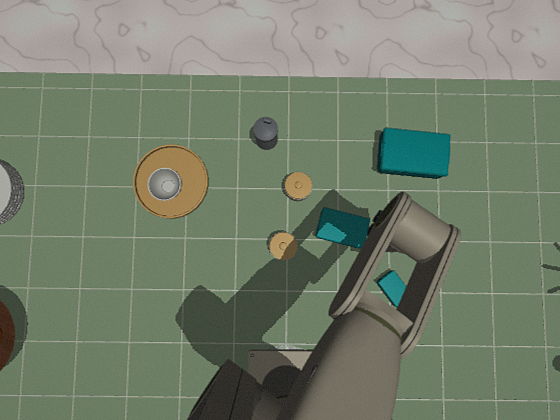

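The box, now at (343,228), is straight (0.1°) and 1.7 mm off the centre line, so I push on into the gap.

Emit:
arm_command --increments '[0.005, 0, 0, 0, 0.01, 0, 0, 0, 0.015, 0, 0, 0, 0.02, -0.001, 0, 0, 0.025, -0.001, 0, 0, 0.03, -0.001, 0, 0, 0.035, -0.001, 0, 0, 0.04, -0.001, 0, 0, 0.045, -0.001, 0, 0, 0.05, -0.001, 0, 0, 0.055, -0.001, 0, 0, 0.06, -0.001, 0, 0, 0.065, -0.001, 0, 0, 0.07, -0.001, 0, 0, 0.075, -0.001, 0, 0, 0.08, -0.001, 0, 0, 0.085, -0.001, 0, 0, 0.09, -0.001, 0, 0, 0.095, -0.001, 0, 0, 0.095, -0.001, 0, 0]'

```text
time_s: 12.75
tool_pos: [0.4585, -0.1436, 0.0113]
tool_rot: [-2.466, -1.946, -0.001]
force: [-0.4, 0.0, -0.1]
width: 0.372
gripper_force: 0.0
```

```bash
python3 look.py p8
```

```text
teal mm x,y [-133.8 -342.1] w,h 58 73 skew -38.6
teal mm x,y [  1.1 -48.5] w,h 87 113 skew 0.2
teal mm x,y [ 268.8 -305.3] w,h 127 199 skew 9.2
tool [   0.6 -140. ] z 0.0113 yaw-gap -0.0 tilt [-2.46630556e+00 -1.94599738e+00 -6.21426813e-04] F [0.1 0.3 0.2] width 0.371305586020869 t 12.8 [-0.41  0.01  2.    0.    1.13 -0.18]
```

View pics/p8.png

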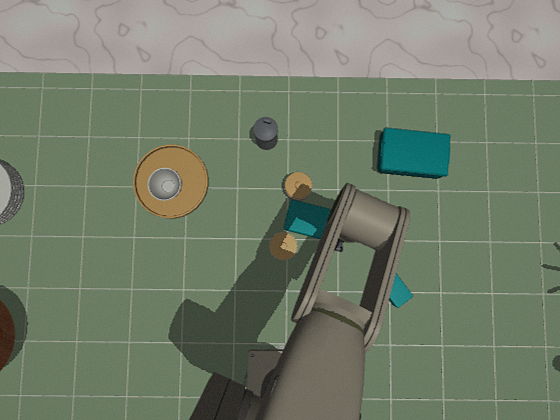

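The box front is in the gap at about (290,215), 1 mm off centre with almost no force. I continue.

Emit:
arm_command --increments '[0.005, 0, 0, 0, 0.01, 0, 0, 0, 0.015, 0, 0, 0, 0.02, -0.0005, 0, 0, 0.025, -0.0005, 0, 0, 0.03, -0.0005, 0, 0, 0.035, -0.0005, 0, 0, 0.04, -0.0005, 0, 0, 0.045, -0.0005, 0, 0, 0.05, -0.0005, 0, 0, 0.055, -0.0005, 0, 0, 0.06, -0.0005, 0, 0, 0.065, -0.0005, 0, 0, 0.07, -0.0005, 0, 0, 0.075, -0.0005, 0, 0, 0.08, -0.0005, 0, 0, 0.085, -0.0005, 0, 0, 0.09, -0.0005, 0, 0, 0.095, -0.0005, 0, 0, 0.095, -0.0005, 0, 0]'

```text
time_s: 14.8
tool_pos: [0.48, -0.0508, 0.0111]
tool_rot: [-2.466, -1.945, -0.001]
force: [0.2, -0.3, 0.2]
width: 0.368
gripper_force: 0.0
```

```bash
python3 look.py p9 s
```

```text
teal mm x,y [-128.1 -335.1] w,h 57 91 skew -39.6
teal mm x,y [-0.2 64.8] w,h 78 88 skew 92.2
teal mm x,y [ 269.1 -305.3] w,h 127 199 skew 9.6
tool [ -0.5 -44.6] z 0.0108 yaw-gap -0.01 tilt [-2.46539870e+00 -1.94507521e+00 -4.89480605e-04] F [-0.1  1.  -0.3] width 0.3761893047430717 t 14.85 [-0.21  0.01  2.    0.    1.13  0.02]
```

View pics/p9.png

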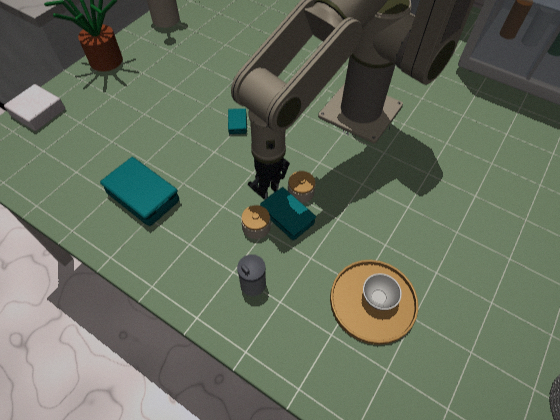

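The box is halfway through at (287,212), with the jars at (302,187) and (256,222). The gripper stands clear behind, between the jars and above their lids. I take a short stretch first and watch the force.

Emit:
arm_command --increments '[0.004, 0, 0, 0, 0.008, 0, 0, 0, 0.012, 0, 0, 0, 0.016, 0, 0, 0, 0.02, 0, 0, 0, 0.024, 0, 0, 0, 0.028, 0, 0, 0, 0.032, 0, 0, 0, 0.036, 0, 0, 0, 0.04, 0, 0, 0]'

```text
time_s: 15.9
tool_pos: [0.4893, -0.0126, 0.0112]
tool_rot: [2.467, 1.945, 0.0]
force: [-0.8, -1.0, -1.3]
width: 0.371
gripper_force: 0.8
```

Emit:
arm_command --increments '[0.004, 0, 0, 0, 0.008, 0, 0, 0, 0.012, 0, 0, 0, 0.016, 0, 0, 0, 0.02, 0, 0, 0, 0.024, 0, 0, 0, 0.028, 0, 0, 0, 0.032, 0, 0, 0, 0.036, 0, 0, 0, 0.04, 0, 0, 0, 0.044, 0, 0, 0, 0.048, 0, 0, 0, 0.052, 0, 0, 0, 0.056, 0, 0, 0, 0.06, 0, 0, 0, 0.064, 0, 0, 0, 0.068, 0, 0, 0, 0.071, 0, 0, 0, 0.073, 0, 0, 0, 0.073, 0, 0, 0]'

```text
time_s: 17.9
tool_pos: [0.5065, 0.0585, 0.0113]
tool_rot: [-2.467, -1.946, -0.001]
force: [-0.2, 0.2, -0.5]
width: 0.369
gripper_force: 0.0
```

```bash
python3 look.py p10
```

```text
teal mm x,y [-127.8 -335.2] w,h 58 91 skew -39.4
teal mm x,y [ 268.9 -305.3] w,h 125 200 skew 8.5
tool [ 0.2 67.9] z 0.0114 yaw-gap -0.03 tilt [-2.46669641e+00 -1.94543492e+00 -9.93792852e-04] F [0.3 0.5 0.4] width 0.3725919806461925 t 17.95 [0.01 0.09 1.92 0.   1.13 0.25]
```

In the arm's shadow the box now falls below the colour threshold. I'll back off, lift straight up, move clear and look.

Emit:
arm_command --increments '[-0.01, 0, 0, 0, -0.02, 0, 0, 0, -0.02, 0, -0.04, 0, -0.02, 0, -0.08, 0, -0.02, 0, -0.12, 0, -0.06, 0, -0.14, 0, -0.1, 0, -0.14, 0, -0.14, 0, -0.14, 0, -0.18, 0, -0.14, 0, -0.22, 0, -0.14, 0, -0.25, 0, -0.14, 0, -0.25, 0, -0.14, 0, -0.25, 0, -0.14, 0]'

```text
time_s: 19.25
tool_pos: [0.4473, -0.186, 0.1511]
tool_rot: [-2.469, -1.942, -0.0]
force: [-0.2, 0.6, -0.7]
width: 0.37
gripper_force: 0.0
```

```bash
sed -i 's/(80,120,60)/(80,120,45)/' look.py; python3 look.py p11
python3 - <<'E'
from h import *
a=cv2.imread("pics/p11.png");b=cv2.imread("pics/top0.png")
d=cv2.absdiff(a,b)[90:225,125:285]; print("tray/cup region diff px",(d.max(2)>40).sum())
E
```

```text
teal mm x,y [-125.4 -331.2] w,h 59 86 skew -38.9
teal mm x,y [  1.5 147.9] w,h 89 140 skew 0.1
teal mm x,y [ 265.6 -305.3] w,h 131 201 skew 8.3
tool [  -0.4 -182.7] z 0.1511 yaw-gap -0.11 tilt [-2.46787467e+00 -1.94347794e+00 -4.19078113e-04] F [-0.6  0.4 -1.3] width 0.3719502417531355 t 19.3 [-0.5  -0.15  1.88  0.    1.41 -0.26]
tray/cup region diff px 1648
```

View pics/p11.png

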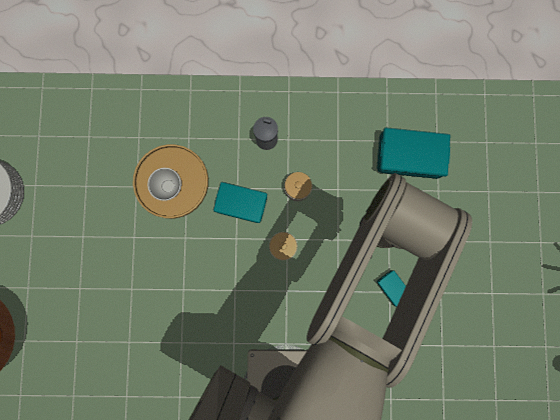

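The box is at (240,202): x = 1.5 mm, y = 148 mm and 0.1° askew in the jar frame, past both jars and clear of the tray at (171,181). The tray, bowl and cup are where they were, so I hand in.

```bash
python3 -c "
from bench import r
print(r.close_job())"
```

```text
the job is handed in; nothing more can be done
None
```

The job is handed in: the bento box is through the gap and lies 148 mm beyond its middle, 1.5 mm off the centre line and 0.1° askew, clear of the tray, with the tray, bowl and cup in place by the last picture; the judge's result wasn't shown.

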